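Hold the grinder cover over its screw holes

TASK

The coffee grinder is open for cleaning and its cover is to be screwed back on. Pick up the matching steel cover (three holes, rectangular chute), bring it over the grinder the right way round and finish while holding it there, level and still, hovering about 15 mm above the flange without touching it, so that each threaded hole shows in the middle of its own hole in the cover and a colleague can drop in the screws. Do not let go or set it down, do not knock it against the grinder, and leave everything else on the counter where it is.

Things in the scene. Friction and masses are not known exactly. Their poses are not given: they have to be found in the camera images.
- chute (a point): Grip point of the matching cover: centre of the open rectangular chute that stands on its plate, 28 mm above the plate's underside. Chute: 56 mm along x, 36 mm along y (pinch across these 36 mm), from the plate's upper face up to 50 mm above the underside. z is up, x points from the end with one hole to the end with two.
- cover: The matching cover, loose, lying flat: bare steel plate 120 x 90 x 6 mm (x, y, z), about 0.3 kg (varies), with a RECTANGULAR chute in its middle and THREE holes. Origin at the centre of the underside; axes as the chute.
- hole0 (a point): Single 13 mm screw hole through the cover, at its -x end (46 mm from the middle, on the centre line); the point is the hole's centre at the plate's underside. Axes as the cover.
- hole1 (a point): One of the pair of 13 mm holes at the cover's +x end: 46 mm along x, 31 mm along +y; the point is at the underside.
- hole2 (a point): The other of the pair: 46 mm along x, 31 mm along -y; the point is at the underside.
- grinder: Low coffee grinder head, hopper and cover taken off, fixed: black housing 150 x 120 mm (x, y), 85 mm high, carrying an aluminium flange 120 x 90 mm, its flat top 110 mm above the counter, with a rectangular burr opening in the middle and three small threaded holes. Origin under its middle on the counter; z up; dial and switch on the -x front. Nothing on it moves.
- flange (a point): Centre of the flange's flat top face, 110 mm above the counter; x and y along the flange as on the grinder.
- thread0 (a point): Single 7 mm threaded hole at the flange's -x (front) end, 46 mm from its middle on the centre line; the point is its mouth in the top face. Belongs to hole0.
- thread1 (a point): Threaded hole of the pair at the flange's +x (back) end: 46 mm along x, 31 mm along +y; its mouth. Belongs to hole1.
- thread2 (a point): The other threaded hole of the pair: 46 mm along x, 31 mm along -y; its mouth. Belongs to hole2.
- other_cover: Bystander: loose steel cover of another grinder, same 120 x 90 x 6 mm plate but with a ROUND neck (48 mm across, top 44 mm high) and FOUR corner holes. Origin at the centre of its underside.
- screw_dish: Bystander: small white dish with three screws, 72 mm across, 22 mm high; origin under its middle.
- tamper: Bystander: steel tamper, 56 mm across, 70 mm high; origin under its middle.
- mug: Bystander: white mug, 72 mm across, 72 mm high, with a handle; origin under its middle.
- brush: Bystander: brush lying flat at the back of the counter; origin under it.
- screwdriver: Bystander: screwdriver lying flat; origin under it.
- dripper: Bystander: dark cone dripper on a flat round foot, 116 mm across its rim, 81 mm high; origin under its middle.
- bean_jar: Bystander: jar of beans, 87 mm across, 124 mm high; origin under its middle.
Mind the look-alikes: they are no part of the job. Leave any brown or turquoise look-alike of the cover alone.

How it is judged:
On the way:
1. the matching cover is lifted clear of the counter in the gripper (height (world z) of cover above 0.04 m and contact force between cover and the fingers above 1 N), for 0.2 s.
At the end, for the whole second after the job is handed in: The program ends with the cover held in the gripper: each of its three holes within 5 mm (horizontally) of its own threaded hole, the underside 5 to 30 mm above the flange at every hole, tilted less than 0.1 rad, still (below 0.03 m/s), and not touching the grinder (horizontal distance between hole0 and thread0 below 0.005 m and z of hole0 in the frame of thread0 between 0.005 and 0.03 m and horizontal distance between hole1 and thread1 below 0.005 m and z of hole1 in the frame of thread1 between 0.005 and 0.03 m and horizontal distance between hole2 and thread2 below 0.005 m and z of hole2 in the frame of thread2 between 0.005 and 0.03 m and angle between chute's own z axis and vertical below 0.1 rad and contact force between cover and the fingers above 1 N and contact force between cover and grinder below 0.2 N and linear speed of cover below 0.03 m/s); the arm keeps its last pose, push and grip.
It fails at once if the cover or the gripper knocks against the grinder (over 3 N) (contact force between any of cover, the arm, the fingers and grinder above 3 N).
It fails at once if another thing on the counter is moved by more than 30 mm (distance of any of other_cover, screw_dish, tamper, mug, brush, screwdriver, dripper, bean_jar from where it was at the start of the episode above 0.03 m).
It also fails if it takes over 48 s, if anything falls off the work surface, if the arm or the gripper's body presses on something with over 40 N, if the wrist force passes 120 N, or if a joint passes its speed limit or range.

ROBOT

A 6-joint arm with a two-finger parallel gripper is mounted at the origin on the work surface. World frame = base frame: x ahead of the robot, y to its left, z up, the work surface at z = 0. Lengths are in m, angles in rad, forces in N, time in s.
With the tool pointing down it reaches from about 0.375 to 0.925 m from the base axis. Payload 5.7 kg.
Tool frame: the origin (TCP) lies midway between the tips of the shut fingers; the grasp point (between the pads) lies 19 mm behind it; z points along the fingers, x is the direction in which the jaws open and shut, and the axes are right-handed (so a half turn about z gives the same grasp; the last joint's range is limited). The gripper opens to 88 mm and grips with 3 to 60 N. Pads are 20 mm wide; open, the fingers measure 115 mm over their backs; the gripper's body (75 mm by 178 mm) begins 61 mm behind the grasp point.
Start: joints at [1.202, 0.359, 1.51, -0, 1.272, -0.115], TCP at [0.151, 0.581, 0.223] pointing down, gripper open.
Joint ranges: [-2.97, 2.97], [-1.01, 2.36], [0.21, 2.38], [-0.96, 4.11], [0.2, 2.71], [-2.98, 2.98]. Speed limits (rad/s): [2.39, 2.39, 3.14, 3.14, 3.14, 3.14].

INTERFACE

Orientations are given as a unit quaternion [x, y, z, w].
In Python, from bench import move_ptp, servo_line, goto_joints, move_gripper, sleep, inverse_kinematics, capture, PlanningError, close_job, spot_in, silhouettes, current_clock, current_joint_pos, current_qvel, current_joint_torque, current_position, current_orientation, current_force, current_torque, current_finger_gap gives the robot as it stands. Calls block until the motion is done:
- move_ptp(position, orientation): joint-space move of the TCP to a pose.
- servo_line(position, orientation=None, rate=0.15, contact_N=None): straight line of the TCP; orientation=None keeps the orientation; rate is the mean speed in m/s. With contact_N (N) it stops when the force on the tool has changed by that much, and returns True; else False.
- goto_joints(angles): joint-space move.
- move_gripper(opening): finger opening in m; the grip force is fixed at half the most; returns when the fingers have stopped.
- sleep(seconds).
- inverse_kinematics(position, orientation): joint angles nearest the present ones, or None.
- capture(name): name is "scene" or "top" or "wrist"; returns a dict with "image" (420x560x3 uint8, blue, green, red), "range_z" (420x560 float32, m along the optical axis (not along the pixel's ray), 0 where there is no reading), "intrinsics" (3x3 intrinsics, pixels), "k1" (the pictures are not rectified: a ray, as slopes to the right and down, at radius r is drawn at 1 + k1 r^2 times it, then the intrinsics apply), "R" (3x3) and "t" (3): a world point X has camera coordinates R X + t. Camera axes: x right, y down, z forward; pixel columns grow to the right and rows downward; lengths in m; the calibration is good to about 2 mm. A picture is of the moment at which its call begins.
A pose or a line that the arm cannot do raises PlanningError and nothing moves.
- close_job(): hands the job in, once; it reports no verdict.
Trained networks look in the newest picture that a camera, given by its name, has taken for a name from the list of things; names that differ only in an ending like _2 or _b are one class to them, and where a whole thing is asked for, a point or a joint stands for the part that bears it (a point fixed in the world has none). Each returns a list of dicts, best first, with "conf" (0 to 1); they miss things now and then, are a little off and sometimes report something else, mostly with a low value. They report only what shows in the picture. A call takes as long as a camera call. They do not tell look-alikes from the thing itself.
- spot_in(camera, query): "xy" ([column, row] in pixels, amid what is visible of it).
- silhouettes(camera, query): "region" (420x560 bool, what is visible of it) and "xy" ([column, row] in pixels, amid what is visible of it).
Readings, each from a call of its own:
- current_clock(): time.
- current_joint_pos(): joint angles.
- current_qvel(): joint speeds.
- current_joint_torque(): joint torques, N m.
- current_position(): TCP position.
- current_orientation(): TCP orientation.
- current_force(): force on the tool from outside, world axes, zero at the start.
- current_torque(): the same for the moment, N m.
- current_finger_gap(): finger opening in m.
Only numpy, scipy, OpenCV 4.12 (cv2) and the standard library are available. Lean on these libraries where they do the work, as an engineer would, in place of code of your own. Each camera call takes 0.05 s, during which the arm holds its last target. There are 200 camera calls.

## Working session

There is one attempt and no reset: what is moved stays moved. The work goes in short steps, each a Python script; the robot and the scene stay as the last script left them, time stands still between calls to the robot, and variables do not carry over. Pictures are saved under pics/ and viewed, about 8 in all and at most 12, crops included, and the job is handed in when it is done.

```bash
mkdir -p pics; ls; cat > h.py <<'E'
import numpy as np, cv2
from bench import *
def ray(c,px):
    K=c["intrinsics"]; k=float(c["k1"])
    d=np.array([(px[0]-K[0,2])/K[0,0],(px[1]-K[1,2])/K[1,1]]); s=d.copy()
    for _ in range(20): s=d/(1+k*(s@s))
    return np.array([s[0],s[1],1.])
def world(c,px,z=None):
    """point from depth, or on plane z"""
    r=ray(c,px); R=c["R"];t=c["t"]
    if z is None:
        p=c["range_z"][int(round(px[1])),int(round(px[0]))]; return R.T@(r*p-t)
    o=-R.T@t; d=R.T@r; return o+d*(z-o[2])/d[2]
def proj(c,X):
    q=c["R"]@np.asarray(X,float)+c["t"]; s=q[:2]/q[2]; s=s*(1+float(c["k1"])*(s@s)); K=c["intrinsics"]
    return np.array([K[0,0]*s[0]+K[0,2],K[1,1]*s[1]+K[1,2]])
E
python3 - <<'E'
from h import *
for n in("scene","top"):
    c=capture(n); cv2.imwrite(f"pics/{n}0.png",c["image"])
    print(n,"cam at",-c["R"].T@c["t"],c["intrinsics"][0,0])
    for q in("cover","chute","other_cover","grinder","flange","hole0","hole1","thread0","thread1"):
        for d in spot_in(n,q): print(q,round(d["conf"],2),np.round(d["xy"]),np.round(world(c,d["xy"]),3))
print(current_clock())
E
```

```text
pics
scene cam at [ 1.43683565 -0.32378899  1.03028181] 442.2317420019373
cover 0.97 [212. 233.] [ 0.53  -0.26   0.033]
cover 0.67 [144. 232.] [ 0.47  -0.461  0.041]
chute 0.85 [213. 236.] [ 0.532 -0.259  0.024]
chute 0.7 [201. 186.] [ 0.324 -0.255  0.047]
chute 0.6 [144. 232.] [ 0.469 -0.46   0.041]
other_cover 0.9 [370. 190.] [0.503 0.275 0.034]
other_cover 0.73 [211. 236.] [ 0.531 -0.266  0.023]
other_cover 0.66 [226. 286.] [ 0.725 -0.263  0.028]
other_cover 0.49 [305. 227.] [ 0.651 -0.008  0.102]
grinder 0.93 [305. 223.] [ 0.644 -0.006  0.112]
grinder 0.68 [211. 237.] [ 0.533 -0.266  0.023]
flange 0.88 [306. 225.] [ 0.65  -0.006  0.108]
hole0 0.93 [209. 232.] [ 0.532 -0.27   0.043]
hole0 0.8 [203. 193.] [ 0.329 -0.253  0.017]
hole0 0.59 [145. 234.] [ 0.471 -0.461  0.032]
hole0 0.3 [283. 195.] [0.416 0.    0.011]
hole1 0.93 [209. 232.] [ 0.532 -0.27   0.043]
hole1 0.8 [203. 193.] [ 0.329 -0.253  0.017]
hole1 0.59 [145. 234.] [ 0.471 -0.461  0.032]
hole1 0.3 [283. 195.] [0.416 0.    0.011]
thread0 0.83 [305. 224.] [ 0.647 -0.006  0.109]
thread0 0.37 [399. 241.] [0.73  0.264 0.029]

[... 475 characters left out ...]
08]
other_cover 0.83 [155. 246.] [0.486 0.29  0.008]
other_cover 0.7 [353. 237.] [ 0.495 -0.249  0.052]
other_cover 0.29 [360. 139.] [ 0.77  -0.285  0.019]
grinder 0.91 [249. 199.] [0.595 0.02  0.1  ]
grinder 0.7 [205. 136.] [0.757 0.129 0.126]
flange 0.95 [254. 197.] [0.601 0.008 0.105]
flange 0.41 [219. 281.] [0.387 0.112 0.006]
hole0 0.93 [433. 256.] [ 0.441 -0.475  0.003]
hole0 0.77 [355. 306.] [ 0.31  -0.254  0.001]
hole0 0.75 [353. 236.] [ 0.5   -0.248  0.049]
hole1 0.93 [433. 256.] [ 0.441 -0.475  0.003]
hole1 0.77 [355. 306.] [ 0.31  -0.254  0.001]
hole1 0.75 [353. 236.] [ 0.5   -0.248  0.049]
thread0 0.6 [254. 203.] [0.585 0.007 0.095]
thread1 0.6 [254. 203.] [0.585 0.007 0.095]
1.0
```

View pics/top0.png

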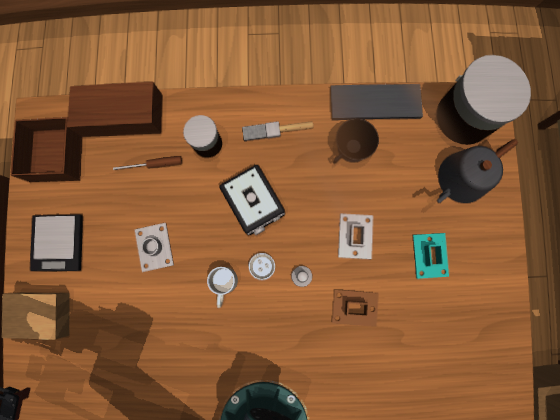

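View pics/scene0.png

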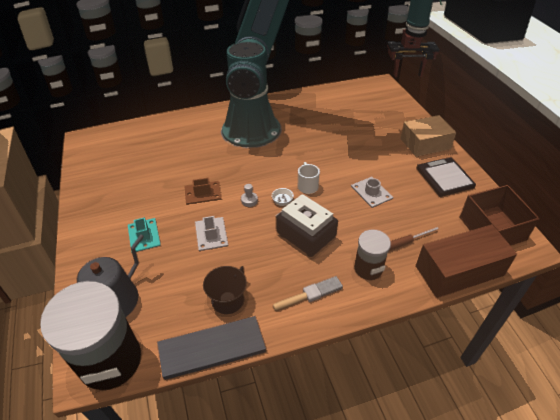

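```bash
python3 - <<'E'
from h import *
from scipy.spatial.transform import Rotation as Ro
print(Ro.from_quat(current_orientation()).as_matrix().round(3))
q=current_orientation()
ims=[]
for n,p in(("g",[0.58,0.01,0.36]),("c",[0.48,-0.26,0.30])):
    # TCP x axis along world y
    q=Ro.from_matrix(np.array([[0,1,0],[1,0,0],[0,0,-1]])).as_quat()
    move_ptp(p,q)
    c=capture("wrist"); np.save(f"w_{n}.npy",c,allow_pickle=True)
    print(n,current_joint_pos(),"cam",-c["R"].T@c["t"],c["R"].round(2).tolist(),c["intrinsics"][0,0])
    ims.append(c["image"])
    for qq in("cover","chute","flange","hole0","thread0","thread1"):
        for d in spot_in("wrist",qq): print(qq,round(d["conf"],2),np.round(d["xy"]),np.round(world(c,d["xy"]),3))
cv2.imwrite("pics/g1.png",ims[0]);cv2.imwrite("pics/c1.png",ims[1]); print(current_clock())
E
```

```text
[[ 0.251  0.968 -0.   ]
 [ 0.968 -0.251 -0.   ]
 [-0.    -0.    -1.   ]]
g [-1.00558230e-01  2.38307959e-01  1.34856698e+00  1.89408194e-04
  1.55507588e+00 -1.67241458e+00] cam [0.50305168 0.01088005 0.52182806] [[-0.0, 1.0, -0.0], [0.96, 0.0, 0.28], [0.28, -0.0, -0.96]] 344.16119248002707
cover 0.85 [106.   0.] [ 0.353 -0.233  0.005]
cover 0.69 [100. 108.] [ 0.501 -0.245  0.031]
cover 0.67 [471.  96.] [0.483 0.271 0.043]
chute 0.98 [ 97. 108.] [ 0.5   -0.245  0.038]
chute 0.61 [280. 181.] [0.591 0.01  0.099]
chute 0.53 [106.   4.] [ 0.356 -0.236  0.   ]
flange 0.64 [284. 180.] [0.59  0.014 0.1  ]
hole0 0.87 [ 97. 104.] [ 0.495 -0.244  0.039]
hole0 0.5 [101.   4.] [ 0.357 -0.243  0.001]
thread0 0.66 [281. 179.] [0.59  0.011 0.093]
thread1 0.66 [281. 179.] [0.59  0.011 0.093]
c [-6.21224975e-01  2.17796930e-01  1.51681939e+00  6.19447806e-04
  1.40622715e+00 -2.19329672e+00] cam [ 0.40361449 -0.25926139  0.46225736] [[-0.0, 1.0, -0.0], [0.96, 0.0, 0.28], [0.28, -0.0, -0.96]] 344.16119248002707
cover 0.96 [284.  33.] [ 0.323 -0.256  0.049]
cover 0.84 [126. 138.] [ 0.438 -0.452  0.037]
cover 0.66 [277. 169.] [ 0.476 -0.264  0.049]
chute 0.93 [278. 168.] [ 0.474 -0.263  0.049]
chute 0.8 [125. 137.] [ 0.438 -0.45   0.04 ]
chute 0.74 [478. 129.] [0.428 0.005 0.003]
chute 0.69 [542. 102.] [0.391 0.062 0.043]
chute 0.58 [288.  35.] [ 0.325 -0.251  0.049]
flange 0.83 [484. 247.] [ 0.555 -0.025  0.105]
hole0 0.9 [276. 169.] [ 0.476 -0.265  0.051]
hole0 0.9 [284.  39.] [ 0.326 -0.256  0.035]
hole0 0.89 [124. 140.] [ 0.44  -0.45   0.044]
thread0 0.96 [482. 247.] [ 0.556 -0.027  0.104]
thread1 0.96 [482. 247.] [ 0.556 -0.027  0.104]
5.4083
```

```bash
python3 - <<'E'
import cv2,numpy as np
g=cv2.imread("pics/g1.png")[110:250,190:370];c=cv2.imread("pics/c1.png")[100:240,190:370]
o=np.vstack([cv2.resize(x,None,fx=2.1*2,fy=2.1*2,interpolation=3) for x in(g[:,:],c)])
o=np.hstack([cv2.resize(x,(400,311),interpolation=3) for x in(g,c)])
cv2.imwrite("pics/gc.png",o)
E
```

```text
(no output)
```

View pics/gc.png

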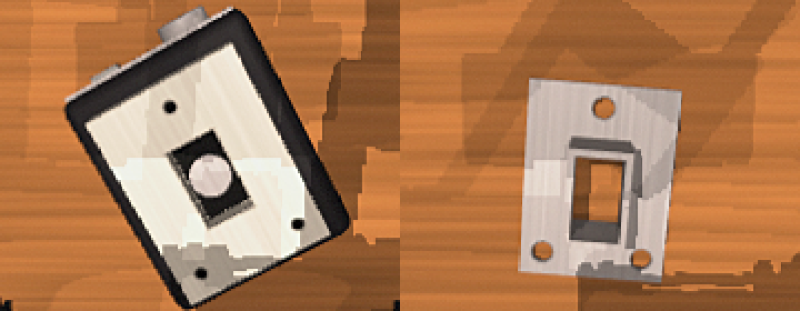

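```bash
cat >> h.py <<'E'
from scipy.optimize import least_squares
PAT=np.array([[-.046,0],[.046,.031],[.046,-.031]])
def blob(im,px,w,frac=.5):
    """centroid of the patch that differs from the plate around px (by lightness in the blue channel)"""
    x,y=np.round(px).astype(int); b=im[y-w:y+w+1,x-w:x+w+1,0].astype(float)
    lo,hi=b.min(),np.percentile(b,80); m=(b<lo+frac*(hi-lo)).astype(np.uint8)
    n,l,s,ce=cv2.connectedComponentsWithStats(m,connectivity=4)
    k=1+np.argmin([np.hypot(*(q-w))-0.05*s[i+1,4] for i,q in enumerate(ce[1:])])
    wt=np.clip(hi-b,0,None)*(cv2.dilate((l==k).astype(np.uint8),np.ones((3,3)))>0)
    yy,xx=np.mgrid[-w:w+1,-w:w+1]
    return np.array([x+(wt*xx).sum()/wt.sum(),y+(wt*yy).sum()/wt.sum()]),s[k,4]
def fit(obs,x0,zfix=None):
    """obs: list of (camera, 3x2 pixels); gives x,y,z,yaw of the pattern plane centre"""
    def X(v):
        c,s=np.cos(v[3]),np.sin(v[3]); z=v[2] if zfix is None else zfix
        return np.c_[PAT@np.array([[c,s],[-s,c]])+v[:2],np.full(3,z)]
    f=lambda v: np.concatenate([(np.array([proj(c,p) for p in X(v)])-px).ravel() for c,px in obs])
    r=least_squares(f,x0,x_scale=[.01,.01,.01,.1]); return r.x,r.fun.round(2)
E
python3 - <<'E'
from h import *
L=lambda n:np.load(f"w_{n}.npy",allow_pickle=True).item()
g,c=L("g"),L("c")
cr=lambda u,v,oy:np.array([190+u/2.222,oy+v/2.222])
tp=[cr(170,107,110),cr(298,224,110),cr(201,273,110)]
hp=[cr(204,107,100),cr(241,258,100),cr(141,250,100)]
for n,cam,pp,w,z in(("thr",g,tp,5,.11),("hole",c,hp,7,.006)):
    B=[blob(cam["image"],p,w) for p in pp]; px=np.array([b[0] for b in B])
    print(n,px.round(1).tolist(),[b[1] for b in B])
    W=np.array([world(cam,p,z) for p in px]); d=W[1:].mean(0)-W[0]; print(W.round(4).tolist(),"len",np.hypot(*d[:2]),np.hypot(*(W[1]-W[2])[:2]))
    x0=[*W[:,:2].mean(0),z,np.arctan2(d[1],d[0])]
    print(fit([(cam,px)],x0)); print(fit([(cam,px)],x0,z))
    # plate depth next to the holes
    print([world(cam,p+np.array(o))[2].round(4) for p in pp for o in((10,0),(-10,0))])
# flange second view in c picture
for a in range(0):pass
print(proj(c,[.59,.011,.11]))
E
```

```text
thr [[266.0, 157.8], [323.9, 210.6], [280.1, 232.7]] [np.int32(23), np.int32(26), np.int32(22)]
[[0.5611, -0.0068, 0.11], [0.627, 0.065, 0.11], [0.6566, 0.0102, 0.11]] len 0.09205768132292819 0.062228656568341985
(array([0.60130416, 0.0153842 , 0.11061349, 0.5010583 ]), array([ 0.07, -0.08, -0.16, -0.07,  0.09,  0.16]))
(array([0.60146374, 0.01540002, 0.10998086, 0.50107292]), array([ 0.1 , -0.02, -0.21, -0.09,  0.1 ,  0.1 ]))
[np.float64(0.1093), np.float64(0.1081), np.float64(0.1081), np.float64(0.1097), np.float64(0.1096), np.float64(0.1117)]
hole [[281.2, 148.2], [297.6, 216.7], [253.5, 212.8]] [np.int32(71), np.int32(68), np.int32(64)]
[[0.4558, -0.2588, 0.006], [0.5505, -0.2358, 0.006], [0.545, -0.2972, 0.006]] len 0.09230661195317916 0.06161933742154981
(array([ 0.50168674, -0.26265156,  0.00645926, -0.08462713]), array([ 0.06,  0.11,  0.14, -0.16, -0.2 ,  0.05]))
(array([ 0.50179613, -0.26265605,  0.00151671, -0.08462802]), array([ 0.06,  0.15,  0.12, -0.19, -0.18,  0.03]))
[np.float64(0.0054), np.float64(0.0077), np.float64(0.0002), np.float64(0.0055), np.float64(0.0066), np.float64(-0.0006)]
[509.09179157 275.28726603]
```

```bash
cat >> h.py <<'E'
from scipy.spatial.transform import Rotation as Ro
def quat(yaw): # tool x along the cover's y, z down
    c,s=np.cos(yaw),np.sin(yaw)
    return Ro.from_matrix(np.array([[-s,c,0],[c,s,0],[0,0,-1]])).as_quat()
def pts(v): 
    c,s=np.cos(v[3]),np.sin(v[3]); return np.c_[PAT@np.array([[c,s],[-s,c]])+np.array(v[:2]),np.full(3,v[2])]
E
python3 - <<'E'
from h import *
v=[.5018,-.2627,.006,-.0846]; q=quat(v[3])
move_ptp([v[0]-.01,v[1],.2],q); move_gripper(.088)
cam=capture("wrist"); B=[blob(cam["image"],proj(cam,p),9) for p in pts(v)]; px=np.array([b[0] for b in B])
old=np.load("w_c.npy",allow_pickle=True).item(); opx=np.array([[281.2,148.2],[297.6,216.7],[253.5,212.8]])
print(px.round(1).tolist(),[b[1] for b in B],current_position(),current_orientation()-q)
r1=fit([(cam,px)],v,.006); r2=fit([(cam,px),(old,opx)],v); print(r1,r2)
im=cam["image"].copy()
for p in px: cv2.circle(im,tuple(np.round(p).astype(int)),2,(0,0,255),-1)
cv2.imwrite("pics/close.png",im); w=r2[0]
print(current_force(),current_clock())
ok=abs(w[:2]-v[:2]).max()<.004 and abs(w[2]-.006)<.004 and abs(w[3]-v[3])<.03
if ok:
    v=r1[0]; q=quat(v[3])
    servo_line([v[0],v[1],.10],q); servo_line([v[0],v[1],.014],q,rate=.08,contact_N=6)
    print(current_position(),current_force())
    move_gripper(0.0); print("gap",current_finger_gap())
    np.save("pc.npy",v)
    cam=capture("wrist"); cv2.imwrite("pics/grip.png",cam["image"]); print(current_clock())
E
```

```text
[[282.8, 146.0], [310.8, 229.7], [255.5, 229.9]] [np.int32(124), np.int32(101), np.int32(106)] [ 0.49281852 -0.2634928   0.20199774] [-6.16869427e-05  6.46851252e-05  3.79836872e-04  1.78015050e-03]
(array([ 0.50138676, -0.26227681,  0.006     , -0.07844488]), array([ 0.02, -0.  ,  0.37, -0.02, -0.39,  0.04])) (array([ 0.50181167, -0.26242085,  0.0049837 , -0.08100621]), array([ 0.02,  0.31,  0.08,  0.1 , -0.51,  0.03,  0.07,  0.03,  0.38,
       -0.49,  0.11, -0.08]))
[ 0.00409856  0.41498914 -0.32294824] 6.1583
[ 0.50179537 -0.26253845  0.01448456] [-0.20694771 -0.52226102 -0.03857514]
gap 0.03596543103757574
9.1
```

View pics/close.png

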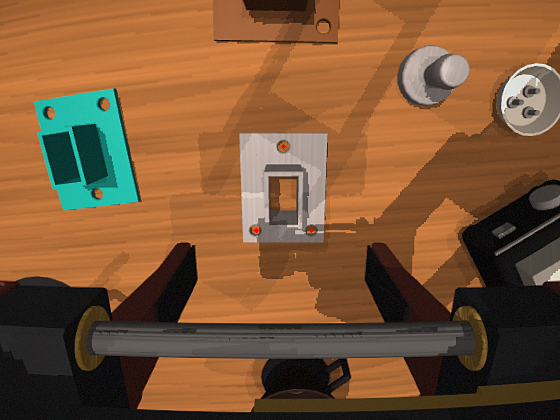

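```bash
python3 - <<'E'
from h import *
v=np.load("pc.npy"); g=[.6014,.0154,.110,.501]
servo_line([v[0],v[1],.10],rate=.1); servo_line([v[0],v[1],.24],rate=.2)
print(current_finger_gap(),current_force())
servo_line([g[0],g[1],.24],quat(g[3]),rate=.15)
sleep(.5)
print(current_position(),Ro.from_quat(current_orientation()).as_matrix().round(4).tolist(),current_finger_gap(),current_joint_pos().round(2))
cam=capture("wrist");np.save("w_h.npy",cam,allow_pickle=True); cv2.imwrite("pics/hold.png",cam["image"])
print([proj(cam,p) for p in pts(g)],[proj(cam,p+np.array([0,0,.116+.0])) for p in pts(g)])
print(current_force(),current_clock())
E
```

```text
0.035670326057350266 [-0.43917651 -0.50308295 -2.57114709]
[0.60139465 0.0153667  0.24000335] [[-0.4803, 0.8771, -0.0], [0.8771, 0.4803, -0.0], [-0.0, -0.0, -1.0]] 0.03593471758378115 [-0.09  0.35  1.48 -0.    1.31 -2.16]
[array([280.83790514, 145.58172106]), array([314.60124656, 247.06538551]), array([246.92132866, 246.99590345])] [array([280.69969501, 169.4256045 ]), array([332.49590429, 322.50927597]), array([228.70710093, 322.38282502])]
[-0.59233889  0.1386186  -3.60608859] 13.625
```

View pics/hold.png

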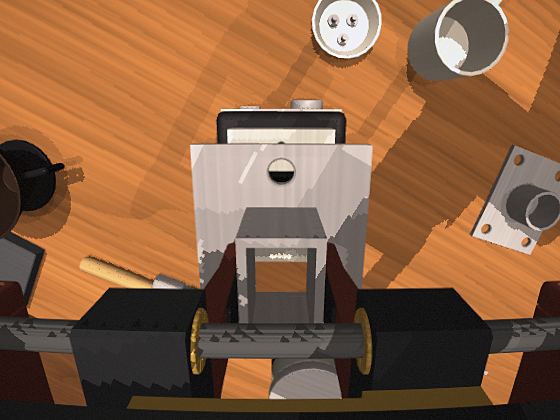

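```bash
python3 - <<'E'
from h import *
cam=np.load("w_h.npy",allow_pickle=True).item(); g=[.6014,.0154,.110,.501]
Z=cam["range_z"]; P=[];
for r in range(140,260):
    for c in range(185,378):
        if Z[r,c]>0:
            w=world(cam,(c,r)); P.append([c,r,*w])
P=np.array(P); 
a=g[3]; M=np.array([[np.cos(a),np.sin(a)],[-np.sin(a),np.cos(a)]])
L=np.c_[(P[:,2:4]-g[:2])@M.T,P[:,4]]   # in the flange frame
m=(abs(L[:,2]-.232)<.012)&(L[:,0]<-.032)
A=np.c_[L[m,:2],np.ones(m.sum())]; k=np.linalg.lstsq(A,L[m,2],rcond=None)[0]
for _ in range(3):
    e=L[m,2]-A@k; s=abs(e)<.004; k=np.linalg.lstsq(A[s],L[m,2][s],rcond=None)[0]
print("plane slopes,z at middle",k, "z at -0.046:",k[2]-.046*k[0], m.sum())
# front edge, side edges and hole on the plane
b=cam["image"].astype(float).mean(2)
loc=lambda px,z:(world(cam,px,z)[:2]-g[:2])@M.T
zt=k[2]-.05*k[0]
for zt in (.232,zt):
  print("z",zt)
  fr=[]
  for c in list(range(198,222,4))+list(range(350,368,4)):
    col=Z[136:156,c]; r=136+np.argmin(np.diff(col))+.5; fr.append(loc((c,r),zt))
  fr=np.array(fr); kk=np.polyfit(fr[:,1],fr[:,0],1); print("front edge slope,x0 (want 0,-.060)",kk)
  S=[]
  for r in range(150,230,6):
    l=Z[r,180:205]; q=Z[r,360:385]; S.append([*loc((180+np.argmin(np.diff(l))+.5,r),zt),*loc((360+np.argmax(np.diff(q))+.5,r),zt)])
  S=np.array(S); print("left/right y medians",np.median(S[:,1]),np.median(S[:,3]))
  for s in(0,2):print(np.polyfit(S[:,s],S[:,s+1],1))
E
python3 - <<'E'
import cv2
i=cv2.imread("pics/hold.png")[125:205,180:385]; cv2.imwrite("pics/holdc.png",cv2.resize(i,None,fx=3.9,fy=3.9,interpolation=2))
E
```

```text
plane slopes,z at middle [ 0.00537506 -0.00169154  0.23210504] z at -0.046: 0.2318577831624146 9448
z 0.232
front edge slope,x0 (want 0,-.060) [-0.00094467 -0.06000212]
left/right y medians -0.04479906744230058 0.04518348029537903
[-0.06504844 -0.04771481]
[0.02203086 0.04624552]
z 0.2318362829280243
front edge slope,x0 (want 0,-.060) [-0.00094467 -0.05998595]
left/right y medians -0.04484236345619373 0.045226846701152484
[-0.06504844 -0.0477561 ]
[0.02203086 0.04628828]
```

View pics/holdc.png

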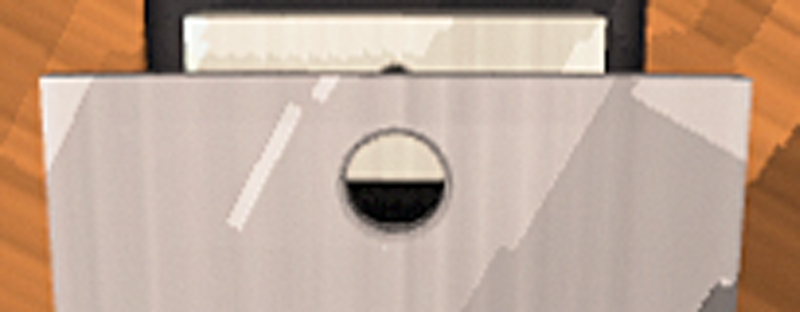

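```bash
python3 - <<'E'
from h import *
g=[.6014,.0154,.110,.501]
servo_line([g[0],g[1],.165],rate=.05); print(servo_line([g[0],g[1],.139],rate=.03,contact_N=2))
sleep(.4); print(current_position(),current_force(),current_finger_gap(),current_clock())
ims=[]
for n in("wrist","top","scene"):
    cam=capture(n); np.save(f"f_{n}.npy",cam,allow_pickle=True)
    ex=[[proj(cam,p+np.array([0,0,dz])) for p in pts(g)] for dz in(0,.021)]
    print(n,np.round(ex,1).tolist())
    m=np.mean(ex[0],0); m=np.round(np.array(ex[0]).mean(0)).astype(int)
    w,h=(100,75) if n=="wrist" else (40,30)
    ims.append(cv2.resize(cam["image"][m[1]-h:m[1]+h,m[0]-w:m[0]+w],(400,300),interpolation=3))
ims.append(np.zeros_like(ims[0])); cv2.imwrite("pics/fin.png",np.vstack([np.hstack(ims[:2]),np.hstack(ims[2:])]))
E
```

```text
False
[0.60145071 0.01539184 0.13909286] [ 0.45861704 -0.26841629 -3.1056441 ] 0.03573393520238641 16.6917
wrist [[[280.7, 164.7], [329.2, 308.4], [232.1, 308.3]], [[280.7, 171.4], [333.9, 328.5], [227.2, 328.3]]]
top [[[259.5, 211.7], [231.2, 186.8], [252.3, 174.8]], [[259.0, 210.6], [230.1, 185.2], [251.6, 173.0]]]
scene [[[295.4, 203.7], [326.1, 213.5], [312.1, 225.0]], [[295.5, 198.6], [326.6, 208.4], [312.4, 219.9]]]
```

View pics/fin.png

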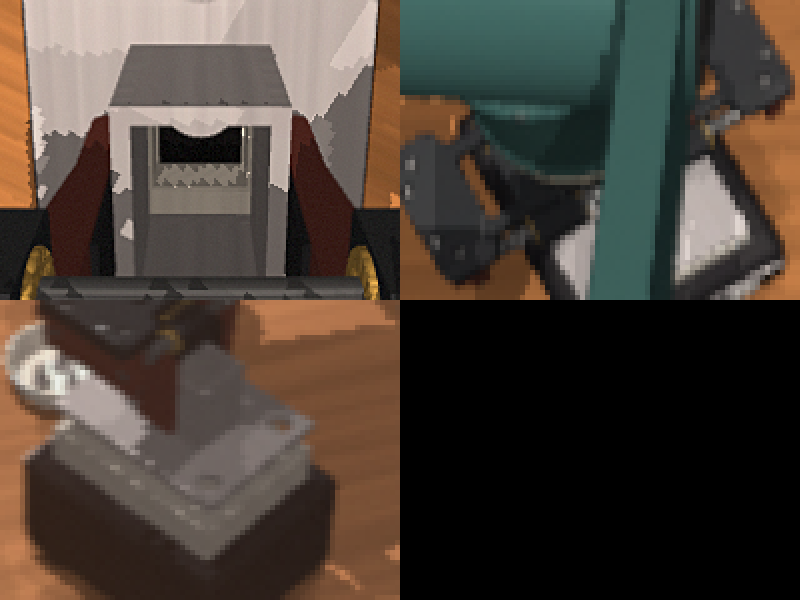

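```bash
python3 - <<'E'
from h import *
g=[.6014,.0154,.110,.501]
cam=np.load("f_wrist.npy",allow_pickle=True).item()
o=[cv2.resize(cam["image"][145:195,247:314],(402,300),interpolation=3)]
for n in("top","scene"):
    c=np.load(f"f_{n}.npy",allow_pickle=True).item(); im=cv2.imread(f"pics/{n}0.png")
    px=np.array([blob(im,proj(c,p),3)[0] for p in pts(g)]); print(n,px.round(1).tolist(),fit([(c,px)],g,.110))
    m=np.round(px.mean(0)).astype(int); 
    if n=="scene": o.append(cv2.resize(im[m[1]-24:m[1]+24,m[0]-32:m[0]+32],(400,300),interpolation=3))
cv2.imwrite("pics/fin2.png",np.hstack(o))
E
```

```text
top [[259.4, 211.7], [231.1, 186.9], [252.3, 174.9]] (array([0.60118675, 0.015554  , 0.10956188, 0.50046572]), array([ 0.02,  0.06,  0.  , -0.01, -0.02, -0.05]))
scene [[295.3, 203.5], [326.0, 213.5], [311.8, 224.9]] (array([0.6006654 , 0.01510211, 0.11000014, 0.49372735]), array([ 0.03,  0.  , -0.05, -0.  ,  0.02,  0.  ]))
```

View pics/fin2.png

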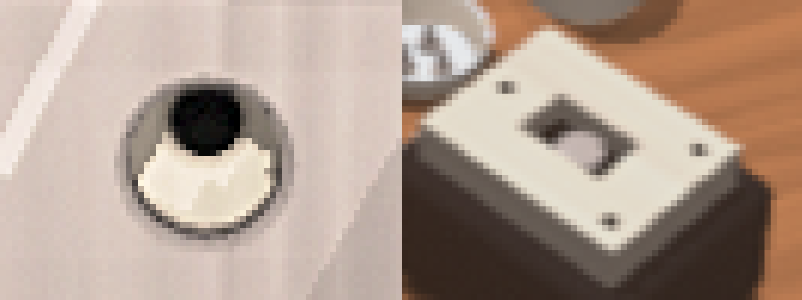

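```bash
python3 - <<'E'
from h import *
print(current_position(),abs(current_qvel()).max(),current_finger_gap(),current_clock()); close_job()
E
```

```text
[0.60140964 0.01538879 0.13902717] 0.00240796275646778 0.03603951809469522 16.8417
the job is handed in; nothing more can be done
```

I picked up the steel cover with the three holes and rectangular chute by its chute. It is now held still about 15 mm above the grinder flange, with the single hole at the front. I handed the job in at about 17 s on the robot's clock; the hand-in gives no verdict.

**Which cover:** In the top view the candidates were:
- steel with a rectangular chute at (355, 236)
- turquoise at (430, 255)
- brown at (355, 307)
- the round-neck steel cover at (155, 246)

The enlarged crop showed that the first is bare steel with three holes and a rectangular chute, so I took that one.

**Last checks:**
- **Alignment:** The wrist camera shows thread0 at (281.3, 165.0) and hole0 at (281.3, 171.3). Both are within 1 pixel of where they should appear when aligned. The wrist, top and scene cameras place the flange within about 1 mm and 0.01 rad of each other.
- **Level and grip:** The plate's slope was about 0.005 rad, measured while it was held higher up. The finger gap is 36 mm, which matches the chute.
- **No contact:** The scene picture shows a clear gap over the flange, and the descent stopped on position, not on contact.

**Not seen directly:** Hole1 and hole2 over their threads were hidden by the gripper in the wrist and top views. Their alignment is inferred from the measured edges of the plate and the fit of the hole pattern. I did not measure the other objects' positions again at the end; no motion came near them.

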